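Prime the bench grease pump

TASK

Prime the grease pump on the table: with a fingertip, push its yellow travel lock well clear of the plunger, then pump the black plunger knob with full strokes, letting it spring all the way back up each time, until the red indicator pin stands fully out. Only press and push: pick nothing up, do not touch the indicator pin, and leave the loose things round the pump where they are. At the end the plunger is up, the lock is still clear of it and the hand is away from the pump.

Things in the scene. Friction and masses are not known exactly. Their poses are not given: they have to be found in the camera images.
- pump: grease pump fixed to the table: dark base plate 170 x 190 x 12 mm, grey housing with deck at z = 62 mm, white reservoir (66 mm across, top 96 mm) behind at (66, -25) mm. Origin on the table, on the plunger's axis; z up, x towards the reservoir (away from the robot at yaw 0), y left, towards the lock's pivot. In this frame: indicator pin at (0, -62), lock pivot at (0, 42) mm
- knob_top (a point): centre of the top of the black mushroom plunger knob, 44 mm across, flat on top, 118 mm above the table when up; moves down with the plunger
- plunger (a joint): travel of the plunger: 0 = up, 0.020 m = right down. A spring returns it: 7 N at the top, 13 N right down. With the lock's fork under it it goes down only some 2 mm. Each stroke of 16 mm or more moves the pin out by one 9 mm notch (the first stroke sometimes two); the pin moves on the return stroke, which must come all the way up
- pin_top (a point): centre of the top of the red indicator pin, 10 mm across, upright in a brass collar (24 mm across, top 67 mm above the table); the top is 70 mm above the table when in, about 114 mm when fully out. Its foot shows a green band when it is fully out
- pin (a joint): how far the indicator pin has come out: 0 = in; 0.044 m = fully out, where further strokes no longer move it. The notch before that is 0.035 m. It starts between 0 and 0.016 and stays where it is left
- lock_tab (a point): middle (96 mm above the table) of the upright yellow tab of the lock's handle, 16 mm along the handle, 8 mm thick, from 66 to 107 mm above the table. It turns about lock_pivot at 60 mm radius; at lock = 0 it lies on the pump's -x side of the pivot (towards the robot) and swings to the pump's +y, away from the plunger
- lock_pivot (a point): axis of the travel lock (vertical), given at the height of the tab's middle
- lock (a joint): angle of the yellow travel lock: 0 = fork under the plunger's collar (locked), growing clockwise seen from above as the tab is pushed to the pump's +y; it starts between 0 and 0.2 and the stop is at 1.1 rad. The plunger is free from about 0.5 rad; well clear is 0.75 rad or more. It turns stiffly (about 1.5 N at the tab) and stays where it is left
- grey_disc: loose flat cast disc, 66 mm across and 10 mm thick, to be left alone; origin at its underside
- chrome_post: loose pale domed post, 76 mm across and 59 mm tall, to be left alone; origin at its underside
- red_bottle: loose small red bottle with blue tip, 19 x 32 x 93 mm, to be left alone; origin at its underside
- white_cap: loose white nozzle cap, 20 mm across and 40 mm tall, to be left alone; origin at its underside

How it is judged:
On the way, in this order (a step that is already met when the one before it is completed fails the run):
1. the travel lock is pushed clear of the plunger (value of joint lock above 0.65 rad), for 0.1 s.
2. the plunger knob is pressed down by the hand (value of joint plunger above 0.014 m and contact force between any of the fingers, the arm and plunger above 1 N), for 0.02 s.
3. the indicator pin is fully out (value of joint pin above 0.041 m), for 0.2 s.
At the end, for the whole second after the job is handed in: The indicator pin is fully out (0.041 m or more of its 0.044 m), the plunger is back up within 2 mm, and the travel lock is clear (0.65 rad or more); nothing was lifted or shifted and the pin was never touched (value of joint pin above 0.041 m and value of joint plunger below 0.002 m and value of joint lock above 0.65 rad).
It fails at once if the indicator pin is touched (contact force between any of the fingers, the arm and pin above 0.5 N).
It fails at once if a loose thing is shifted by more than 20 mm, or lifted (distance of any of grey_disc, chrome_post, red_bottle, white_cap from where it was at the start of the episode above 0.02 m or height (world z) of any of grey_disc, chrome_post, red_bottle, white_cap above 0.012 m).
It fails at once if a loose thing is knocked over (angle between any of chrome_post, red_bottle, white_cap's own z axis and vertical above 0.5 rad).
It also fails if it takes over 45 s, if anything falls off the work surface, if the arm or the gripper's body presses on something with over 40 N, if the wrist force passes 120 N, or if a joint passes its speed limit or range.

ROBOT

A 6-joint arm with a two-finger parallel gripper is mounted at the origin on a cart in front of the work surface, level with it; the furniture and walls round the work are solid. World frame = base frame: x ahead of the robot, y to its left, z up, the work surface at z = 0. Lengths are in m, angles in rad, forces in N, time in s.
With the tool pointing down it reaches from about 0.275 to 0.825 m from the base axis. Payload 4.9 kg.
Tool frame: the origin (TCP) lies midway between the tips of the shut fingers; the grasp point (between the pads) lies 19 mm behind it (bot.grip_depth is the distance from the TCP to the grasp point, in m); y points along the fingers, x is the direction in which the jaws open and shut, and the axes are right-handed (so a half turn about y gives the same grasp; the last joint's range is limited). The gripper opens to 85 mm and grips with 20 to 120 N. Pads are 22 mm wide; open, the fingers measure 114 mm over their backs; the gripper's body (76 mm by 85 mm) begins 54 mm behind the grasp point. The pads swing forward as they close: fully open they stand 13 mm farther back than shut.
Start: joints at [1.19, 0.326, -0.193, 1.052, 0, 1.437], TCP at [0.134, 0.533, 0.195] pointing down, gripper open.
Joint ranges: [-2.65, 2.65], [-0.97, 1.79], [-1.3, 1.35], [-1.93, 2.1], [-1.47, 1.37], [-3.14, 3.14]. Speed limits (rad/s): [2.57, 2.57, 3.14, 3.14, 3.14, 3.14].

INTERFACE

Orientations are given as a unit quaternion [w, x, y, z].
In Python, from cell import bot gives the robot as it stands. Calls block until the motion is done:
- bot.move_pose(position, orientation): joint-space move of the TCP to a pose.
- bot.move_linear(position, speed=0.15, rotation=None, until_force=None): straight line of the TCP; rotation=None keeps the orientation; speed is the mean speed in m/s. With until_force (N) it stops when the force on the tool has changed by that much, and returns True; else False.
- bot.goto_joints(angles): joint-space move.
- bot.set_gripper(opening, grasp_force=None): opening from 0.0 (shut) to 1.0 (fully open); grasp_force is the grip in N (None keeps the last); returns when the fingers have stopped.
- bot.wait(seconds).
- bot.solve_ik(position, orientation): joint angles nearest the present ones, or None.
- bot.camera(name): name is "side" or "top" or "wrist"; returns the picture (384x512x3 uint8, red, green, blue); there is no depth.
- bot.calibration(name): a dict with "mtx" (3x3 intrinsics, pixels), "extrinsics" (4x4, takes a point from world to camera coordinates); the wrist camera has in their place "hand_eye" (4x4, takes a point from camera to tool coordinates, whose origin is the TCP and whose axes are the tool frame's). Camera axes: x right, y down, z forward; pixel columns grow to the right and rows downward; lengths in m; the calibration is good to about 2 mm. A picture is of the moment at which its call begins: read the wrist's pose just before it. calibration takes no time and is no camera call.
A pose or a line that the arm cannot do raises bot.PlanningError and nothing moves.
- bot.close_job(): hands the job in, once; it reports no verdict.
Trained networks look in the newest picture that a camera, given by its name, has taken for a name from the list of things; names that differ only in an ending like _2 or _b are one class to them, and where a whole thing is asked for, a point or a joint stands for the part that bears it (a point fixed in the world has none). Each returns a list of dicts, best first, with "confidence" (0 to 1); they miss things now and then, are a little off and sometimes report something else, mostly with a low value. They report only what shows in the picture. A call takes as long as a camera call.
- bot.search_frame(camera, thing): "bbox" ([left, top, width, height] in pixels, round what is visible of it).
Readings, each from a call of its own:
- bot.read_clock(): time.
- bot.read_joint_positions(): joint angles.
- bot.read_joint_vel(): joint speeds.
- bot.read_joint_efforts(): joint torques, N m.
- bot.read_position(): TCP position.
- bot.read_tool_rot(): TCP orientation.
- bot.read_ft_force(): force on the tool from outside, world axes, zero at the start.
- bot.read_moment(): the same for the moment, N m.
- bot.read_gripper_width(): opening from 0.0 (shut) to 1.0 (fully open).
Only numpy, scipy, OpenCV 4.12 (cv2) and the standard library are available. Lean on these libraries where they do the work, as an engineer would, in place of code of your own. Each camera call takes 0.05 s, during which the arm holds its last target.

## Working session

There is one attempt and no reset: what is moved stays moved. The work goes in short steps, each a Python script; the robot and the scene stay as the last script left them, time stands still between calls to the robot, and variables do not carry over. Pictures are saved under pics/ and viewed, and the job is handed in when it is done.

```bash
mkdir -p pics
python3 - <<'E'
from cell import bot
import cv2
for c in ["top","side","wrist"]:
    im=bot.camera(c); cv2.imwrite(f"pics/{c}0.png",im[:,:,::-1])
    for t in ["pump","knob_top","pin_top","lock_tab","grey_disc","chrome_post","red_bottle","white_cap"]:
        r=bot.search_frame(c,t); print(c,t,[(d['bbox'],round(d['confidence'],2)) for d in r[:2]])
    k=bot.calibration(c); print({a:b.tolist() if hasattr(b,'tolist') else b for a,b in k.items()})
print(bot.read_clock(),bot.read_position(),bot.read_tool_rot())
E
```

```text
top pump [([223.6, 156.9, 78.3, 70.3], 0.61)]
top knob_top [([249.7, 183.8, 15.4, 16.5], 0.67)]
top pin_top []
top lock_tab [([237.8, 190.3, 26.4, 35.1], 0.49)]
top grey_disc [([302.3, 171.0, 22.8, 26.7], 0.8)]
top chrome_post [([300.7, 151.7, 23.7, 25.8], 0.73)]
top red_bottle [([203.4, 165.5, 7.4, 12.6], 0.58), ([247.5, 182.0, 17.8, 18.5], 0.34)]
top white_cap [([297.9, 222.0, 6.7, 7.0], 0.62)]
{'mtx': [[443.645752017415, 0.0, 257.43456317162736], [0.0, 443.645752017415, 195.23529497113648], [0.0, 0.0, 1.0]], 'extrinsics': [[0.008650942301178412, -0.9998896232605816, 0.012079010436035788, -0.02375730778328825], [-0.980937762076471, -0.010830802307244366, -0.19402010373614859, 0.5827537156516297], [0.1941295138038164, -0.010170300742533224, -0.9809231860105562, 1.1792273745657358], [0.0, 0.0, 0.0, 1.0]]}
side pump [([226.2, 175.3, 63.9, 56.6], 0.64), ([262.9, 186.9, 26.5, 18.8], 0.49)]
side knob_top [([254.9, 177.6, 16.2, 14.9], 0.65)]
side pin_top []
side lock_tab [([259.7, 187.7, 29.6, 17.3], 0.73)]
side grey_disc [([250.7, 173.5, 6.2, 8.3], 0.42)]
side chrome_post [([223.2, 164.8
[... 574 characters left out ...]
68443500477852], [0.0, 0.0, 0.0, 1.0]]}
wrist pump []
wrist knob_top []
wrist pin_top []
wrist lock_tab []
wrist grey_disc []
wrist chrome_post []
wrist red_bottle []
wrist white_cap []
{'mtx': [[297.19751833972066, 0.0, 255.22084901974188], [0.0, 297.19751833972066, 187.88339169438652], [0.0, 0.0, 1.0]], 'hand_eye': [[0.9999984932582184, -0.0006429933160470552, -0.0016124642282783765, 0.0009171045766778185], [0.001346281818187321, -0.29914166557389527, 0.9542077611521199, -0.1787742579472436], [-0.001095904447466631, -0.9542084942386915, -0.2991403491944388, 0.07696184519986561], [0.0, 0.0, 0.0, 1.0]]}
1.35 [0.13437874 0.53336096 0.19509355] [ 0.55774879 -0.55774639 -0.43466265  0.43463046]
```

Run:
```python
import cv2
a=cv2.imread("pics/top0.png")[135:245,185:345]; cv2.imwrite("pics/top0c.png",cv2.resize(a,None,fx=5,fy=5,interpolation=cv2.INTER_CUBIC))
a=cv2.imread("pics/side0.png")[150:270,190:320]; cv2.imwrite("pics/side0c.png",cv2.resize(a,None,fx=5,fy=5,interpolation=cv2.INTER_CUBIC))
```

```text
(no output)
```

View pics/top0c.png

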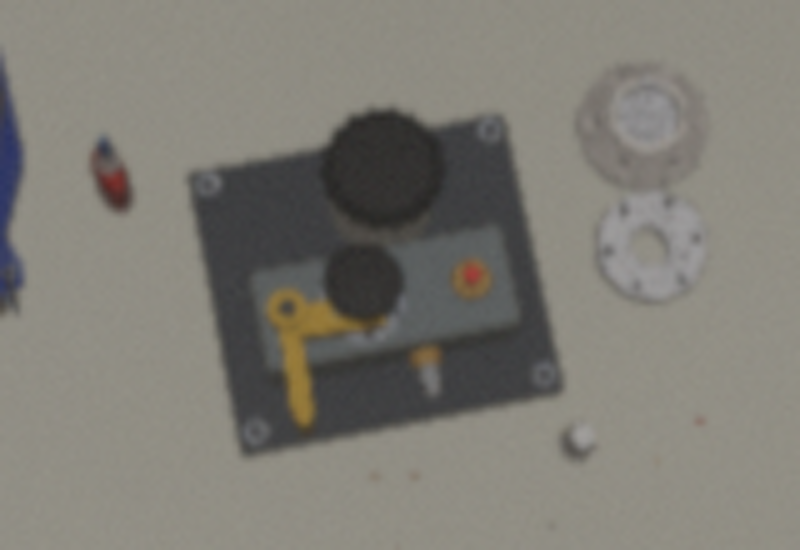

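View pics/side0c.png

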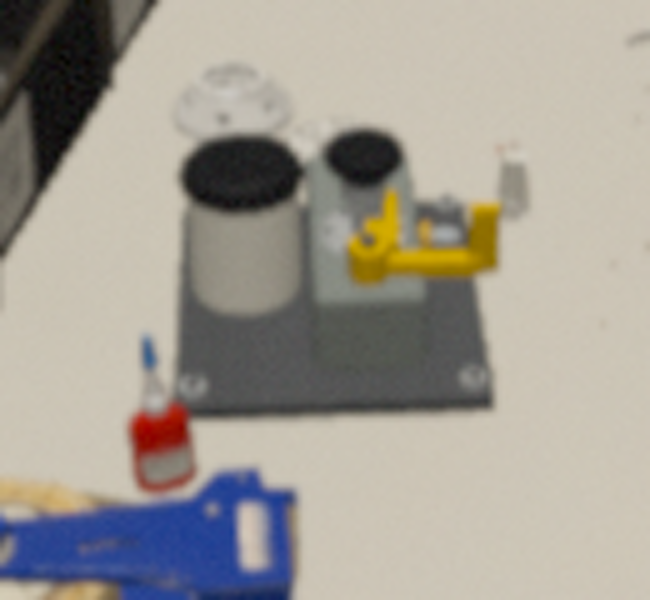

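View pics/side0.png

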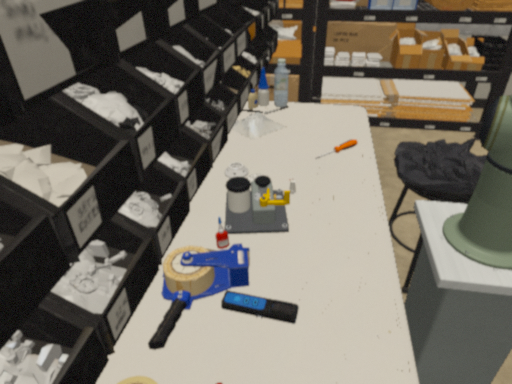

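```bash
cat > h.py <<'E'
import numpy as np, cv2
from cell import bot
def ray(c,uv,T=None):
    k=bot.calibration(c); K=np.array(k["mtx"])
    d=np.linalg.inv(K)@np.array([uv[0],uv[1],1.])
    if "extrinsics" in k: E=np.linalg.inv(np.array(k["extrinsics"]))
    else: E=T@np.array(k["hand_eye"])
    return E[:3,3],E[:3,:3]@d
def at(c,uv,z,T=None):
    o,d=ray(c,uv,T); return o+d*(z-o[2])/d[2]
def toolT():
    from scipy.spatial.transform import Rotation as R
    q=np.array(bot.read_tool_rot()); T=np.eye(4); T[:3,:3]=R.from_quat(q,scalar_first=True).as_matrix(); T[:3,3]=bot.read_position(); return T
def proj(c,p,T=None):
    k=bot.calibration(c); K=np.array(k["mtx"])
    E=np.array(k["extrinsics"]) if "extrinsics" in k else np.linalg.inv(T@np.array(k["hand_eye"]))
    p=np.atleast_2d(p); q=p@E[:3,:3].T+E[:3,3]; q=q@K.T; return q[:,:2]/q[:,2:]
E
python3 - <<'E'
from h import *
f=lambda u,v,z: at("top",(185+u/5,135+v/5),z)
for n,a in dict(TL=(190,172,.012),TR=(503,117,.012),BR=(562,392,.012),BL=(243,455,.012),knob=(363,282,.118),pin=(472,275,.072),piv=(288,308,.075),tab=(302,418,.107),res=(382,168,.096),cap=(580,440,.04),disc=(652,247,.01),post=(645,115,.059),bot=(108,180,.04)).items(): print(n,f(*a).round(4))
E
```

```text
TL [0.6677 0.0828 0.012 ]
TR [ 0.7033 -0.1004  0.012 ]
BR [ 0.54   -0.1337  0.012 ]
BL [0.5018 0.0487 0.012 ]
knob [ 0.5813 -0.0177  0.118 ]
pin [ 0.5954 -0.0784  0.072 ]
piv [0.5752 0.0228 0.075 ]
tab [0.5098 0.0138 0.107 ]
res [ 0.6495 -0.0278  0.096 ]
cap [ 0.5086 -0.1407  0.04  ]
disc [ 0.6264 -0.1872  0.01  ]
post [ 0.692  -0.1774  0.059 ]
bot [0.6553 0.1275 0.04  ]
```

```bash
cat >> h.py <<'E'
from scipy.spatial.transform import Rotation as R
yaw=0.197; O=np.array([.5813,-.0177])
def w(px,py,z):
    c,s=np.cos(yaw),np.sin(yaw); return np.array([O[0]+c*px-s*py,O[1]+s*px+c*py,z])
def q(a): # tool x at world heading a, pointing down
    M=np.array([[np.cos(a),np.sin(a),0],[0,0,-1],[0,0,0]]).T; M[:,2]=np.cross(M[:,0],M[:,1])
    return R.from_matrix(M).as_quat(scalar_first=True)
def tip(th,off,z,flip,r=.060):
    # tip centre, offset 'off' behind tab mid-plane at lock angle th
    px,py=-r*np.cos(th),.042+r*np.sin(th)
    px-=off*np.sin(th); py-=off*np.cos(th)
    return w(px,py,z), q(yaw-th+(np.pi if flip else 0))
E
python3 - <<'E'
from h import *
for fl in (0,1):
  for th,off in((0,.03),(.95,.015)):
    p,o=tip(th,off,.082,fl); print(fl,th,p,bot.solve_ik(p,o))
  print(bot.solve_ik(w(0,0,.11),q(yaw+np.pi*fl)), bot.solve_ik(w(0,0,.11),q(yaw-np.pi/2+np.pi*fl)))
E
```

```text
0 0 [ 0.52011177 -0.0176758   0.082     ] [-0.17587368  0.37926679 -0.43141074  0.7601188   0.          1.19792264]
0 0.95 [0.51904351 0.05357288 0.082     ] [-0.03867147  0.38153557 -0.42780986  0.7614509   0.          2.28512485]
[-0.15733397  0.4514227  -0.23260693  0.8867667   0.          1.21646235] [-0.15733397  0.4514227  -0.23260693  0.8867667   0.          2.78725868]
1 0 [ 0.52011177 -0.0176758   0.082     ] [-0.17587368  0.37926679 -0.43141074  0.7601188   0.         -1.94367001]
1 0.95 [0.51904351 0.05357288 0.082     ] [-0.03867147  0.38153557 -0.42780986  0.7614509   0.         -0.8564678 ]
[-0.15733397  0.4514227  -0.23260693  0.8867667   0.         -1.9251303 ] [-0.15733397  0.4514227  -0.23260693  0.8867667   0.         -0.35433397]
```

Run:
```python
from h import *
bot.set_gripper(0.0)
p,o=tip(0,.030,.20,0)
bot.move_pose(p,o)
T=toolT(); np.save("T1.npy",T)
im=bot.camera("wrist"); cv2.imwrite("pics/w1.png",im[:,:,::-1])
for t in ["knob_top","lock_tab","pin_top"]: print(t,[(d['bbox'],round(d['confidence'],2)) for d in bot.search_frame("wrist",t)[:2]])
print(bot.read_clock(),T[:3,3],p)
pts=dict(knob=w(0,0,.118),pin=w(0,-.062,.072),tab=w(-.06,.042,.107),piv=w(0,.042,.07))
for n,v in pts.items(): print(n,proj("wrist",v,T).round(1))
```

```text
knob_top [([299.4, 172.1, 51.0, 44.5], 0.58), ([387.0, 48.1, 65.4, 19.2], 0.31)]
lock_tab []
pin_top []
4.7083 [ 0.5201057  -0.01685764  0.20002315] [ 0.52011177 -0.0176758   0.2       ]
knob [[320.  196.4]]
pin [[308.  234.6]]
tab [[255.4 149.3]]
piv [[313.1 143.1]]
```

View pics/w1.png

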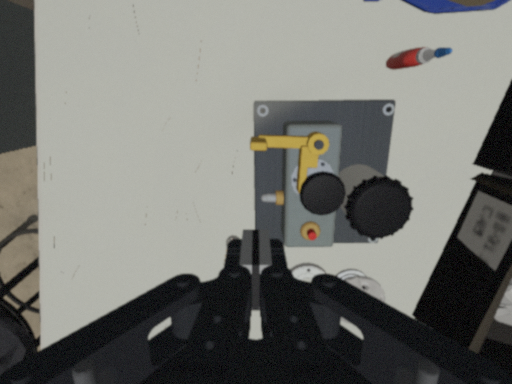

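Run:
```python
from h import *
T=np.load("T1.npy")
for n,u,z in(("knob",(322,193.5),.118),("tab",(259,144),.107),("piv",(318,143),.078),("pin",(311,235),.076)): print(n,at("wrist",u,z,T).round(4), )
for n,v in dict(knob=w(0,0,.118),pin=w(0,-.062,.072),tab=w(-.06,.042,.107),piv=w(0,.042,.07)).items(): print(n,v.round(4))
```

```text
knob [ 0.5824 -0.0146  0.118 ]
tab [0.5165 0.0172 0.107 ]
piv [0.5762 0.0255 0.078 ]
pin [ 0.5957 -0.0765  0.076 ]
knob [ 0.5813 -0.0177  0.118 ]
pin [ 0.5934 -0.0785  0.072 ]
tab [0.5142 0.0117 0.107 ]
piv [0.5731 0.0235 0.07  ]
```

```bash
sed -i 's/O=np.array(.*/O=np.array([.5822,-.0163])/' h.py
python3 - <<'E'
from h import *
def look(n):
    T=toolT(); np.save(f"T{n}.npy",T)
    cv2.imwrite(f"pics/w{n}.png",bot.camera("wrist")[:,:,::-1]); cv2.imwrite(f"pics/s{n}.png",cv2.resize(bot.camera("side")[150:270,190:320,::-1],None,fx=5,fy=5,interpolation=cv2.INTER_CUBIC))
p,o=tip(0,.030,.082,0)
print(bot.move_linear(p,0.1,rotation=o,until_force=8), bot.read_position(),bot.read_ft_force())
p,o=tip(0.05,.016,.082,0); print(bot.move_linear(p,0.06,rotation=o,until_force=12))
for th in np.arange(.2,1.01,.16):
    p,o=tip(th,.014,.082,0)
    h=bot.move_linear(p,0.06,rotation=o,until_force=15)
    print(round(th,2),h,bot.read_position().round(4) ,np.round(bot.read_ft_force(),1))
    if h: break
look(2); print(bot.read_clock())
E
```

```text
False [ 0.52159781 -0.01638167  0.08260368] [ 0.01186066 -0.66037577  0.49274539]
False
0.2 False [0.5141 0.0108 0.0821] [-1.3 -0.2 -0.8]
0.36 False [0.5127 0.0204 0.082 ] [ 0.3  0.8 -0. ]
0.52 False [0.5128 0.0302 0.082 ] [-1.  -0.3 -0.3]
0.68 False [0.5144 0.04   0.082 ] [ 0.8 -1.1 -0.3]
0.84 False [0.5175 0.0492 0.082 ] [ 0.4  0.1 -0.2]
1.0 False [0.5221 0.0579 0.082 ] [ 0.8 -1.   0.1]
8.4917
```

View pics/w2.png

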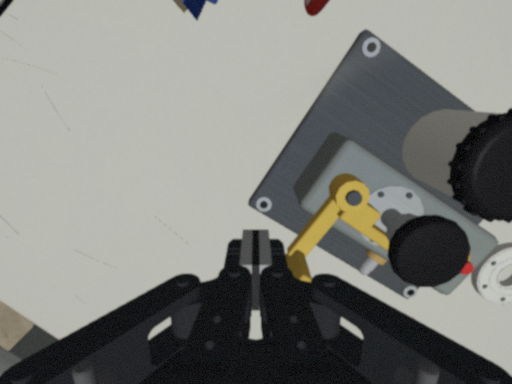

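View pics/s2.png

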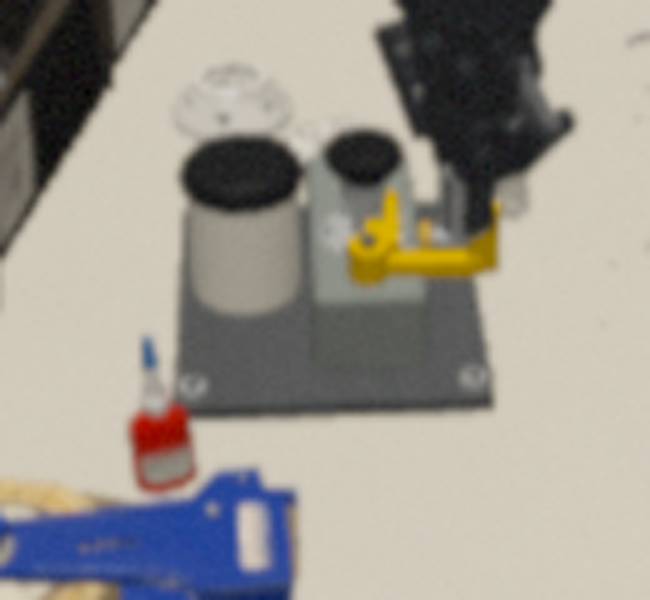

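Run:
```python
from h import *
T=np.load("T2.npy"); p=bot.read_position(); print(p,T[:3,3],bot.read_tool_rot(),bot.read_ft_force(),bot.read_gripper_width())
print(proj("wrist",p,T), (proj("side",p)-[190,150])*5,proj("side",p))
tb=tip(0.05,0,.107,0)[0]; print(tb,proj("wrist",tb,T),(proj("side",tb)-[190,150])*5)
for n in("side","top"):
    im=bot.camera(n); cv2.imwrite(f"pics/{n}3.png",cv2.resize(im[130:270,180:340,::-1],None,fx=4,fy=4,interpolation=cv2.INTER_CUBIC))
```

```text
[0.52193938 0.05789614 0.0819259 ] [0.52211313 0.05792035 0.08195669] [-0.65111975  0.65141329 -0.27548943  0.27533503] [-0.16930642  0.38988389 -0.92660768] 0.0003191320972841814
[[256.40514734 218.36461305]] [[461.93162514 293.81907969]] [[282.38632503 208.76381594]]
[0.51462652 0.01609937 0.107     ] [[297.57101228 287.17887715]] [[486.45474382 207.60538171]]
```

View pics/side3.png

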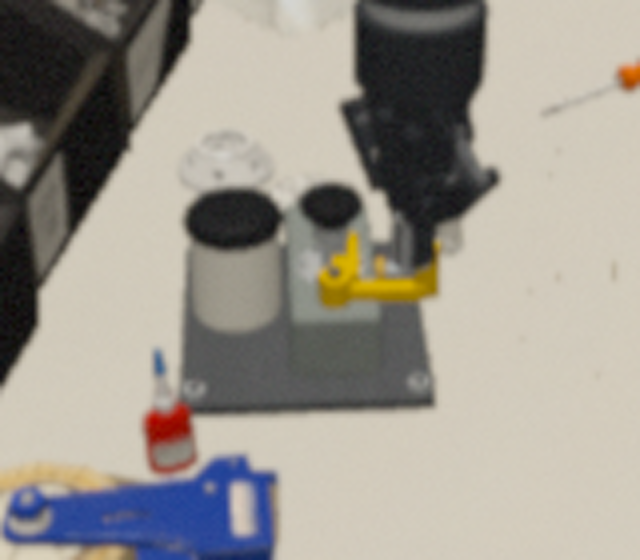

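View pics/top3.png

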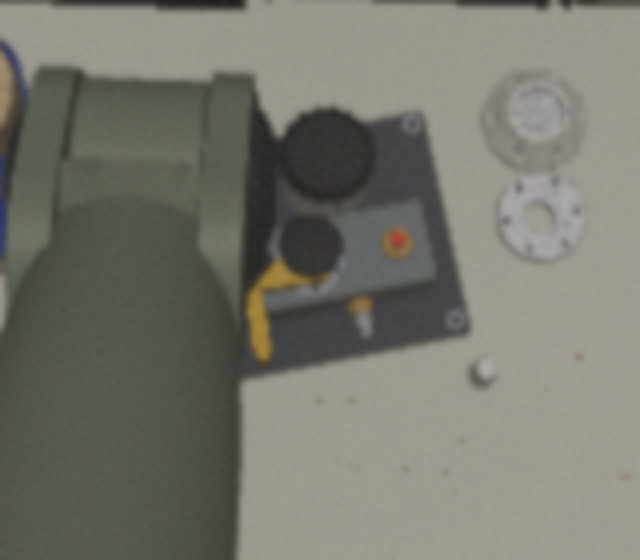

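Run:
```python
from h import *
bot.move_linear([.46,.05,.09],0.25,until_force=15)
bot.move_linear([.44,.04,.045],0.15,until_force=15)
h=bot.move_linear([.44,.04,-.02],0.03,until_force=5)
print(h,bot.read_position(),bot.read_ft_force(),bot.read_clock())
im=bot.camera("side"); cv2.imwrite("pics/side4.png",cv2.resize(im[130:270,180:340,::-1],None,fx=4,fy=4,interpolation=cv2.INTER_CUBIC))
p=bot.read_position();print((proj("side",p)-[180,130])*4)
bot.move_linear([.44,.04,.09],0.25)
```

```text
False [ 0.44010594  0.03999308 -0.01988338] [-0.17961677 -0.17931609 -0.03610651] 11.7917
[[531.17879309 433.52146624]]
```

View pics/side4.png

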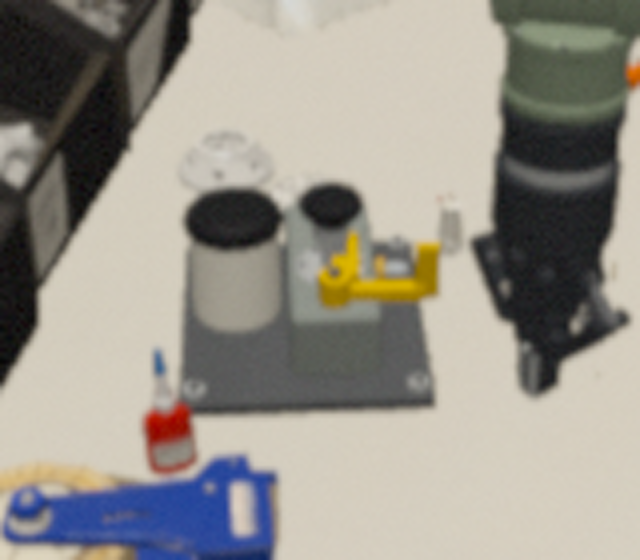

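Run:
```python
from h import *
z=.052
p,o=tip(0,.034,.12,0); bot.move_linear(p,0.2,rotation=o,until_force=15)
p,o=tip(0,.034,z,0)
print(bot.move_linear(p,0.1,rotation=o,until_force=6), bot.read_position(),bot.read_ft_force())
p,o=tip(0.05,.016,z,0); print(bot.move_linear(p,0.06,rotation=o,until_force=12))
for th in (.25,.45,.65,.8,.95):
    p,o=tip(th,.014,z,0)
    h=bot.move_linear(p,0.06,rotation=o,until_force=15)
    print(round(th,2),h,bot.read_position().round(4) ,np.round(bot.read_ft_force(),1))
    if h: break
print(bot.read_clock())
T=toolT();np.save("T5.npy",T); cv2.imwrite("pics/w5.png",bot.camera("wrist")[:,:,::-1])
im=bot.camera("side"); cv2.imwrite("pics/side5.png",cv2.resize(im[130:270,180:340,::-1],None,fx=4,fy=4,interpolation=cv2.INTER_CUBIC))
```

```text
False [ 0.52221284 -0.02022791  0.0524423 ] [0.5522284  0.06940463 0.63078603]
False
0.25 False [0.5135 0.0139 0.0521] [ 1.3 -0.6  0.4]
0.45 False [0.5125 0.0262 0.052 ] [ 1.  -0.8  0. ]
0.65 False [0.5139 0.0384 0.052 ] [0.5 0.7 0.9]
0.8 False [0.5167 0.0472 0.052 ] [-0.2 -0.4 -0.1]
0.95 False [0.5206 0.0555 0.052 ] [-0.7  0.1  0.4]
16.625
```

View pics/side5.png

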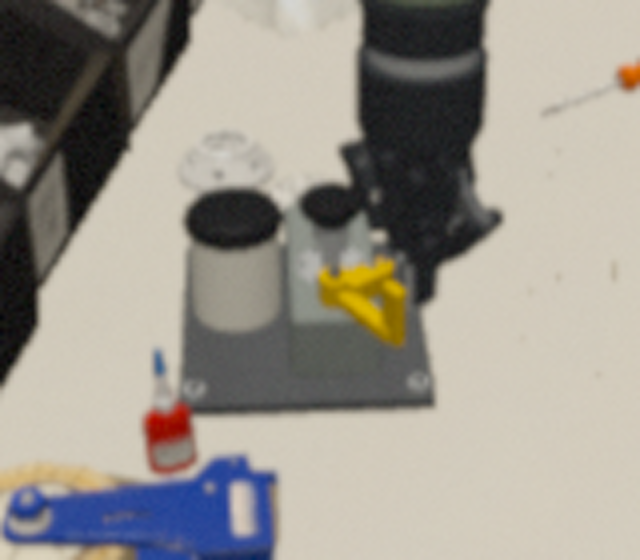

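View pics/w5.png

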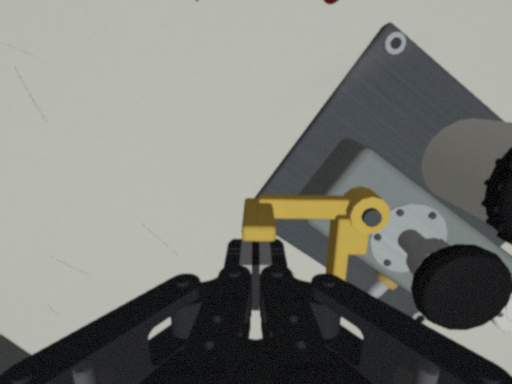

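Run:
```python
from h import *
p,o=tip(.95,.03,.052,0); bot.move_linear(p,0.15)
p[2]=.13; bot.move_linear(p,0.25)
bot.move_linear(w(0,0,.115),0.2,rotation=q(yaw))
T=toolT();np.save("T6.npy",T); cv2.imwrite("pics/w6.png",bot.camera("wrist")[:,:,::-1])
print(bot.search_frame("wrist","knob_top")[:1], bot.search_frame("wrist","lock_tab")[:1])
h=bot.move_linear(w(0,0,.070),0.04,until_force=4)
print(h,bot.read_position(),bot.read_ft_force(),bot.read_clock())
im=bot.camera("side"); cv2.imwrite("pics/side6.png",cv2.resize(im[130:270,180:340,::-1],None,fx=4,fy=4,interpolation=cv2.INTER_CUBIC))
```

```text
[{'bbox': [226.1, 186.9, 68.0, 54.5], 'confidence': 0.69}] [{'bbox': [188.4, 56.7, 86.2, 119.9], 'confidence': 0.74}]
True [ 0.58189922 -0.01625375  0.07980055] [-0.58317192 -0.30122618  5.94073341] 19.5167
```

View pics/side6.png

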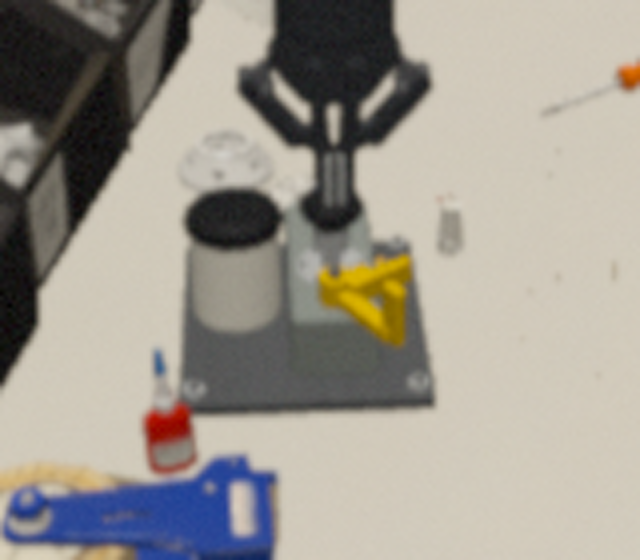

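View pics/w6.png

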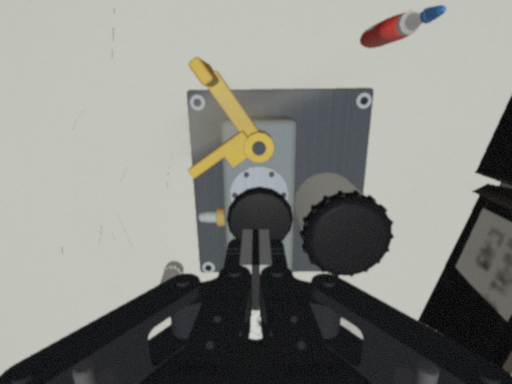

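```bash
cat > st.py <<'E'
from h import *
def stroke():
    h=bot.move_linear(w(0,0,.0595),0.05,until_force=35)
    p=bot.read_position(); f=bot.read_ft_force()
    bot.move_linear(w(0,0,.085),0.06)
    bot.wait(.2)
    print(h,p.round(4),np.round(f,1),bot.read_ft_force().round(1),bot.read_clock())
E
python3 - <<'E'
from st import *
bot.move_linear(w(0,0,.085),0.06)
stroke(); stroke()
im=bot.camera("side"); cv2.imwrite("pics/side7.png",cv2.resize(im[130:270,180:340,::-1],None,fx=4,fy=4,interpolation=cv2.INTER_CUBIC))
im=bot.camera("top"); cv2.imwrite("pics/top7.png",cv2.resize(im[130:270,180:340,::-1],None,fx=4,fy=4,interpolation=cv2.INTER_CUBIC))
E
```

```text
True [ 0.5826 -0.0163  0.0622] [-3.7  0.5 11.7] [-0.5 -0.   0.5] 21.0917
True [ 0.5827 -0.0163  0.0622] [-3.2 -0.5 11.3] [-0.4 -0.2  0.2] 22.375
```

View pics/side7.png

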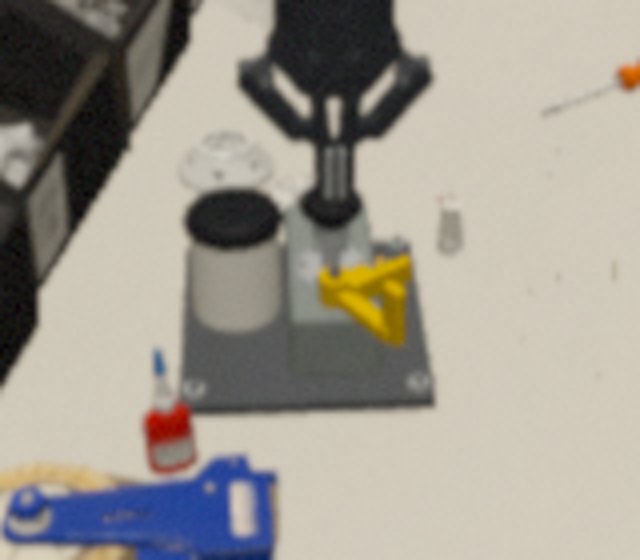

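View pics/top7.png

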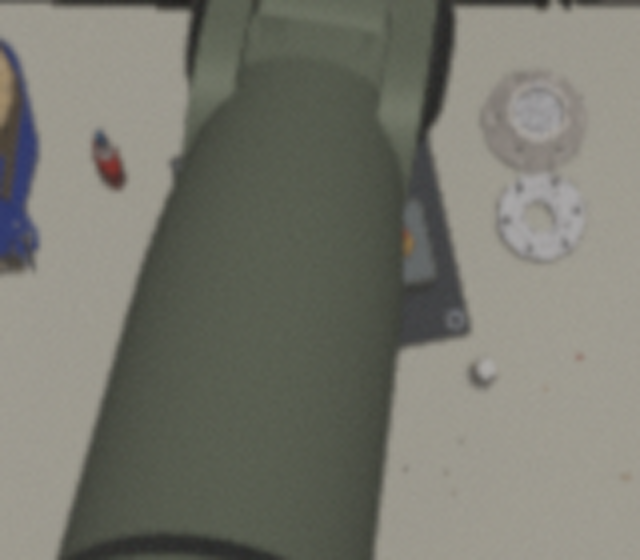

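Run:
```python
from st import *
for i in range(4): stroke()
bot.move_linear(w(0,0,.15),0.2)
bot.move_linear(w(-.09,.06,.20),0.25)
T=toolT(); cv2.imwrite("pics/w8.png",bot.camera("wrist")[:,:,::-1])
for n in("side","top"):
  im=bot.camera(n); cv2.imwrite(f"pics/{n}8.png",cv2.resize(im[150:250,200:330,::-1],None,fx=6,fy=6,interpolation=cv2.INTER_CUBIC))
print("wrist pin_top exp",proj("wrist",w(0,-.062,.114),T),proj("wrist",w(0,-.062,.105),T),proj("wrist",w(0,-.062,.067),T),bot.read_clock())
```

```text
False [ 0.5829 -0.0164  0.0617] [-5.2  1.5 16.9] [-1.1 -0.2  1.4] 23.9083
True [ 0.5827 -0.0164  0.0622] [-2.8  0.5 12. ] [-0.1 -0.2  0.4] 25.1917
True [ 0.5828 -0.0164  0.0622] [-2.3 -0.2 11.2] [ 0.4 -0.9 -0.1] 26.475
True [ 0.5827 -0.0163  0.0622] [-2.9 -0.5 10.7] [-1.1 -0.8  0.3] 27.7583
wrist pin_top exp [[340.51697145 293.01600365]] [[338.21203567 287.68921565]] [[329.70192802 268.02205633]] 29.0083
```

View pics/w8.png

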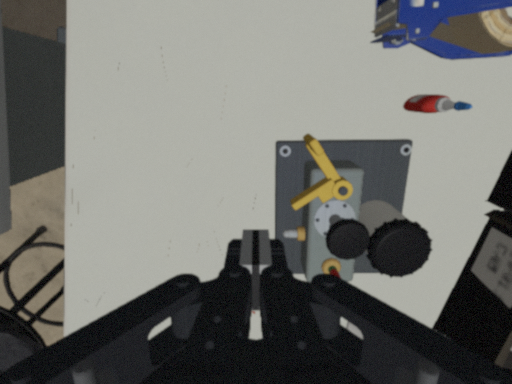

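View pics/side8.png

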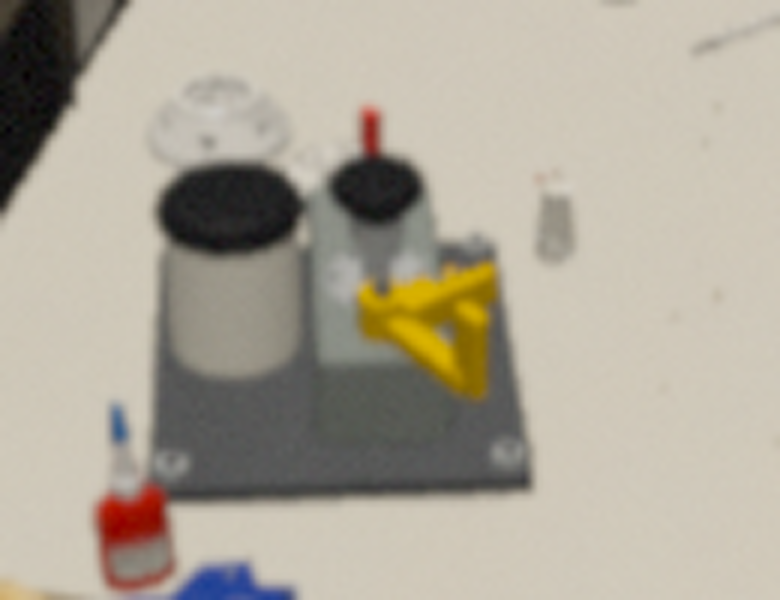

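View pics/top8.png

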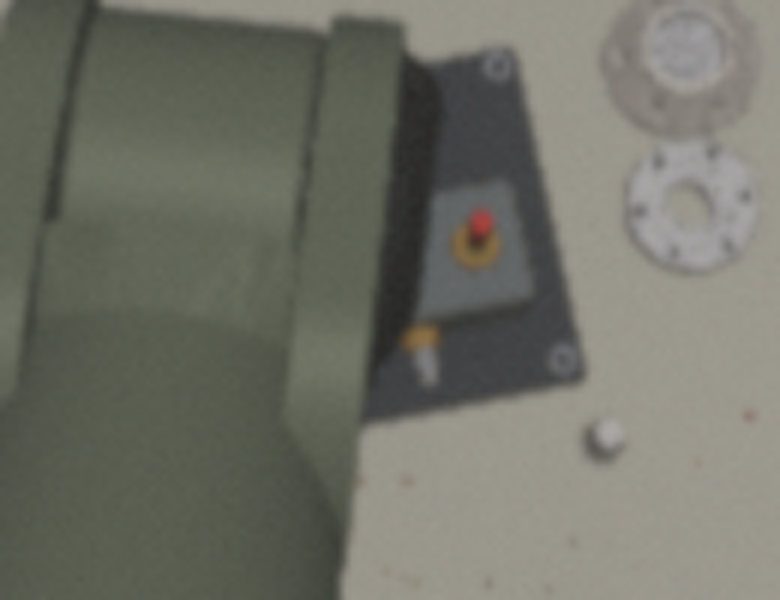

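Run:
```python
from h import *
for z in(.105,.114): 
  print(z,(proj("side",w(0,-.062,z))-[200,150])*6, (proj("top",w(0,-.062,z))-[200,150])*6)
print((proj("side",w(0,0,.118))-[200,150])*6)
# wrist view of pin from robot side: camera heading
a=yaw-np.pi/2-.5   # tool z heading = a+pi/2
for a in (yaw+np.pi/2, yaw+np.pi/2-.4, yaw-np.pi/2, yaw-np.pi/2-.4):
  p=w(-.12,-.0,.22); print(a, bot.solve_ik(p,q(a)) )
```

```text
0.105 [[373.07352439 129.04978922]] [[477.98063331 227.23490433]]
0.114 [[372.96254037 112.3066845 ]] [[479.21997078 222.97816756]]
[[378.6205009  175.32391932]]
1.7677963267948966 [-0.24397189  0.1536062  -0.35504737  1.06214275  0.         -0.44097189]
1.3677963267948967 [-0.24397189  0.1536062  -0.35504737  1.06214275  0.         -0.04097189]
-1.3737963267948965 [-0.24397189  0.1536062  -0.35504737  1.06214275  0.          2.70062077]
-1.7737963267948964 [-0.24397189  0.1536062  -0.35504737  1.06214275  0.          3.10062077]
```

Run:
```python
from h import *
bot.move_linear(w(-.15,-.122,.20),0.25)
T=toolT(); im=bot.camera("wrist"); cv2.imwrite("pics/w9.png",im[:,:,::-1])
u,v=proj("wrist",w(0,-.062,.09),T)[0].astype(int); print(u,v,bot.read_clock())
cv2.imwrite("pics/w9c.png",cv2.resize(im[max(v-45,0):v+45,max(u-60,0):u+60,::-1],None,fx=6,fy=6,interpolation=cv2.INTER_CUBIC))
```

```text
413 114 29.975
```

View pics/w9c.png

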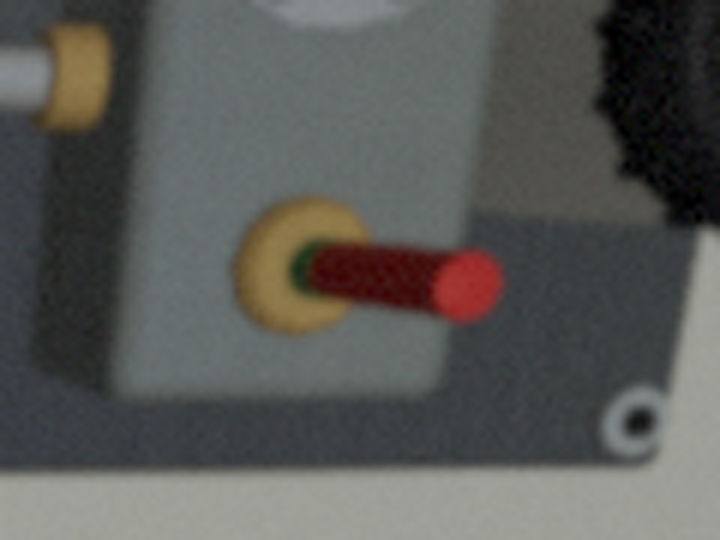

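View pics/w9.png

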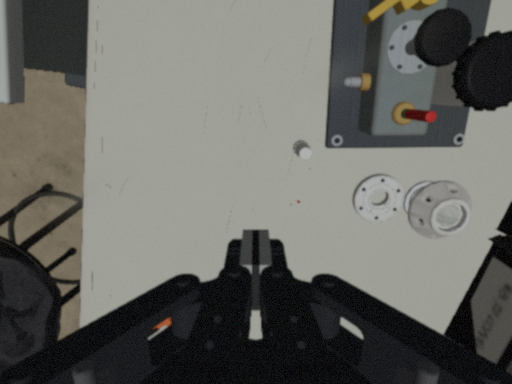

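The close-up shows the green band at the pin's foot, at about (305, 268). In the full wrist frame the pin top is at (432, 117), the knob is up, and the cap, disc and post are standing where they were. In the side view the lock is clear.

Run:
```python
from cell import bot
bot.close_job()
```

```text
the job is handed in; nothing more can be done
```

I primed the pump and handed the job in at about 30 s of the 45 s limit. I pushed the travel lock to about 0.95 rad, then gave the plunger six strokes to its lower stop with a full spring-back each time.

**Last checks:**
- **Pin:** the green band shows at its foot. In the side camera its top sits where a 114 mm height should appear, so it is fully out.
- **Plunger:** the knob looks up in the last wrist and side pictures. Before I withdrew, the force on the hand fell to about zero between strokes.
- **Lock:** the wrist and side pictures show it clear of the plunger. I read the angle from the pictures only.
- **Loose things:** none looks moved or tipped. The hand finished at z = 0.20 m, about 15 cm to the robot's side of the pump.

**What disagreed:**
- **Fingertip height:** the shut fingertips stand about 38 mm higher than the reported TCP says. My first push therefore passed over the lock tab without touching it, and a table probe down to z = -20 mm met nothing. I allowed for the offset, and the second push moved the lock.
- **Camera positions:** the top and wrist cameras placed the pump about 3 mm apart, so I used a value between them.

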